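# Shut and bolt the slide courier case

## Robot

A 6-joint arm with a two-finger parallel gripper is mounted at the origin on a cart in front of the work surface, level with it; the furniture and walls round the work are solid. World frame = base frame: x ahead of the robot, y to its left, z up, the work surface at z = 0. Lengths are in m, angles in rad, forces in N, time in s.
With the tool pointing down it reaches from about 0.35 to 0.975 m from the base axis. Payload 4.9 kg.
Tool frame: the origin (TCP) lies midway between the tips of the shut fingers; the grasp point (between the pads) lies 19 mm behind it (ctrl.tcp_to_grasp is the distance from the TCP to the grasp point, in m); z points along the fingers, y is the line along which they close (so a half turn about z gives the same grasp; the last joint's range is limited). The gripper opens to 85 mm and grips with 20 to 120 N. Pads are 22 mm wide; open, the fingers measure 114 mm over their backs; the gripper's body (76 mm by 85 mm) begins 54 mm behind the grasp point. The pads swing forward as they close: fully open they stand 13 mm farther back than shut.
Start: joints at [-0.119, 0.053, 1.613, -0, 1.476, -0.119], TCP at [0.625, 0, 0.231] pointing down, gripper open.
Joint ranges: [-3.01, 3.01], [-1.01, 2.22], [0.06, 2.58], [-1.02, 4.17], [0.09, 2.62], [-3.14, 3.14]. Speed limits (rad/s): [2.57, 2.57, 3.14, 3.14, 3.14, 3.14].

## Interface

Orientations are given as a rotation vector (axis times angle).
In Python, from station import ctrl gives the robot as it stands.
- The arm moves only by the tool jog_arm, called after "Emit:" as name(argument=value, ...) on one line, values as JSON. Schema: {"type":"object","properties":{"deltas":{"type":"array","items":{"type":"array","items":{"type":"array","items":{"type":"number"},"minItems":7,"maxItems":7},"minItems":1,"maxItems":20},"minItems":1,"maxItems":1},"grip_n":{"type":"number"},"only":{"type":"string"},"quiet":{"type":"boolean"},"lines":{"type":"string"}},"required":["deltas"],"additionalProperties":false}. deltas is a list that holds a single list of rows (three levels of brackets), with 1 to 20 rows, each of 7 numbers: the finger opening in m, then dx, dy, dz in units of 50 mm, then a rotation vector rx, ry, rz in units of 0.2 rad; each row is the pose to reach, as a shift and turn from the pose commanded when the call began, along the tool's axes at that moment; what a row does not reach only later rows make up. A row lasts 1/12 s, in which the tool goes at most 0.0417 m and 0.125 rad, less where a joint would pass 70% of its speed; a pose out of reach is approached as far as the arm can. The fingers move at their own pace and stop on an object; grip_n is the grip in N (left out, the last holds). Time passes only in rows, so rows that do not move let the fingers close. The tool returns the time, the measured TCP pose, the force, the opening and the grip force at its end. only (a regular expression) keeps the lines of the reply that match it, lines (a string "A,B") keeps lines A to B, and quiet returns only ok. Input that does not fit is refused with a message, and nothing moves.
- ctrl.get_obs(): the state, without advancing time (a new reading comes with each control period).
- ctrl.get_image(name): name is "scene" or "side" or "wrist"; returns the picture (400x640x3 uint8, red, green, blue); there is no depth.
- ctrl.camera_params(name): a dict with "fx", "fy", "cx", "cy" (pixels), "T" (4x4, takes a point from camera to world coordinates); the wrist camera has in their place "tool_from_camera" (4x4, takes a point from camera to tool coordinates, whose origin is the TCP and whose axes are the flange's). Camera axes: x right, y down, z forward; pixel columns grow to the right and rows downward; lengths in m; the calibration is good to about 2 mm. The wrist camera is an equidistant fisheye: a pixel r from the principal point sees the ray r / f radians off the axis. A picture is of the moment at which its call begins: read the wrist's pose just before it. camera_params takes no time and is no camera call.
- ctrl.finish_job(): hands the job in; it is judged then, once.
The state is a dict: "t": time; "q": joint angles; "dq": joint speeds; "effort": joint torques, N m; "tool_pos": TCP position; "tool_rot": TCP orientation; "contact_force": force on the tool from outside, world axes, zero at the start; "wrist_torque": the same for the moment, N m; "opening": finger opening in m; "grip_force": force on a finger pad.
Only numpy, scipy, OpenCV 4.12 (cv2) and the standard library are available. Lean on these libraries where they do the work, as an engineer would, in place of code of your own. Each camera call takes 0.05 s, during which the arm holds its last target. There are 200 camera calls.

## Task

Make the packed grey courier case ready for the van: press its lid shut, push the bolt on its front all the way across through the staple that hangs from the lid, then push the bolt's ball knob fully down into the short leg of its L-shaped slot so that it cannot shake back on the road. Just push with the fingertips: nothing needs gripping and nothing may be lifted. Do not shove the case out of its place, and leave the tape roll, the marker and the cassette where they lie.

Things in the scene. Friction and masses are not known exactly. Their poses are not given: they have to be found in the camera images.
- case: Loose grey metal case on rubber feet, about 5 kg, 140 mm deep (its x), 220 mm wide (its y), 107 mm high when shut, packed with slide racks. Origin on the bench under its middle; -x points out of its front face (at x = -0.070), +y points left as seen from the robot, z up. A barrel bolt lies along y on the front face.
- lid (a joint): Lid hinge, rad: 0 = shut, grows as the lid opens upward; starts at 0.35 to 0.85. The hinge line runs along the case's y at x = 0.070, z = 0.093; the lid reaches 140 mm from it and its top lies 14 mm above it. Friction (0.5 N m against 0.3 N m of weight) keeps it where it is left; 2 to 5 N near its front edge moves it.
- lid_front (a point): Middle of the lid's top front edge, 140 mm from the hinge line. A thin steel strap, 26 mm wide, lies over the edge here; it may be pressed. From it hangs the staple, a steel loop 8 mm wide (inside 20 by 18 mm), at case y = 0.006 between barrel and keeper when shut, reaching out to case x = -0.0985.
- barrel (a point): Middle of the bolt's fixed barrel, on the bolt's axis: case x = -0.084, y = -0.0545, z = 0.079. The barrel is 21 mm thick and 91 mm long. Its L-shaped slot has a long run along y; at the staple's end the run turns down into a short leg. A fixed keeper ring, equally thick, lies in line at case y = 0.018 to 0.028.
- bolt (a joint): Travel of the bolt, m, along the case's +y: 0 = drawn back, 0.050 = fully shot through staple and keeper. Moves against 2.5 N of friction and stays where it is left. Starts at 0 to 0.006. A bolt shot while the lid is open keeps the lid from shutting.
- knob (a joint): Turn of the knob about the bolt's axis, rad. At 0 the stem points out of the front and 20 degrees up, in the slot's long run, which keeps it from turning but for a little play. With the bolt fully shot it can be pushed down the short leg, to 1.31 at its end (stem 55 degrees below level). 0.05 N m of friction (1.5 N at the ball) holds it where it is left.
- knob_ball (a point): Centre of the steel ball, 16 mm across, on the end of the knob's 6 mm stem; 38 mm from the bolt's axis. At turn 0 it lies at x = -0.120, z = 0.092 of the case and, with the bolt drawn back, y = -0.077. At turn 1.31 it lies at x = -0.106, z = 0.048.
- tape: Roll of masking tape lying flat, 102 mm across, 25 mm high, to the right of the case. Leave alone. Origin under its centre.
- marker: Marker pen, 135 mm long and 16 mm thick, lying in front of the left half of the case along the case's y. Leave alone. Origin under its middle.
- cassette: Tissue cassette with a wax block, 28 by 41 by 14 mm, lying between marker and case, left of the staple. Leave alone. Origin under its centre.

How it is judged:
On the way, in this order (a step that is already met when the one before it is completed fails the run):
1. the lid is shut while the bolt is still drawn back (value of joint lid below 0.03 rad and value of joint bolt below 0.015 m), for 0.2 s.
2. the bolt is fully shot through the staple of the shut lid (value of joint lid below 0.03 rad and value of joint bolt above 0.045 m), for 0.1 s.
At the end, for the whole second after the job is handed in: The lid is shut (under 0.03 rad), the bolt is shot (over 45 of 50 mm), its knob is turned down into the leg (over 1.1 of 1.31 rad), and the case stands still within 30 mm of where it was (all of step 2 and value of joint knob above 1.1 rad and distance of case from where it was at the start of the episode below 0.03 m and linear speed of case below 0.02 m/s); the robot touches nothing.
It fails at once if the case was shoved more than 40 mm, lifted or tipped (distance of case from where it was at the start of the episode above 0.04 m or height (world z) of case above 0.015 m or angle between case's own z axis and vertical above 0.12 rad).
It fails at once if the tape roll, the marker or the cassette was moved more than 25 mm or picked up (distance of any of tape, marker, cassette from where it was at the start of the episode above 0.025 m).
It also fails if it takes over 45 s, if anything falls off the work surface, if the arm or the gripper's body presses on something with over 40 N, if the wrist force passes 120 N, or if a joint passes its speed limit or range.

## Working session

There is one attempt and no reset: what is moved stays moved. The work goes in short steps, Python scripts to look and compute and a tool call to move; the robot and the scene stay as the last step left them, time stands still between calls to the robot, and variables do not carry over. Pictures are saved under pics/ and viewed, at most 10 in all, crops included, and the job is handed in when it is done.

```bash
ls; mkdir -p pics
```

Run:
```python
from station import ctrl
import cv2,numpy as np
np.set_printoptions(precision=4,suppress=True)
for n in ["scene","side","wrist"]:
    o=ctrl.get_obs() 
    im=ctrl.get_image(n); cv2.imwrite(f"pics/{n}0.png",im[:,:,::-1]); p=ctrl.camera_params(n); print(n,p)
print(o)
```

```text
pics
station.py
scene {'fx': 455.97226700740816, 'fy': 455.97226700740816, 'cx': 321.78986253480815, 'cy': 200.85759945089055, 'T': array([[ 0.8353, -0.3901,  0.3875,  0.2087],
       [-0.5497, -0.5753,  0.6058, -0.6174],
       [-0.0134, -0.719 , -0.6949,  0.6685],
       [ 0.    ,  0.    ,  0.    ,  1.    ]])}
side {'fx': 477.4686509250355, 'fy': 477.4686509250355, 'cx': 320.0222324583779, 'cy': 207.15936409453352, 'T': array([[-0.9999,  0.0033, -0.0143,  0.5874],
       [ 0.0144,  0.4084, -0.9127,  0.9044],
       [ 0.0029, -0.9128, -0.4084,  0.54  ],
       [ 0.    ,  0.    ,  0.    ,  1.    ]])}
wrist {'fx': 309.70691628693146, 'fy': 309.70691628693146, 'cx': 323.5927697067484, 'cy': 199.39130237329888, 'tool_from_camera': array([[-0.0005, -0.9642, -0.2652,  0.0682],
       [ 1.    , -0.0003, -0.001 ,  0.0003],
       [ 0.0009, -0.2652,  0.9642, -0.1425],
       [ 0.    ,  0.    ,  0.    ,  1.    ]])}
{'t': 0.1, 'q': array([-0.119 ,  0.0533,  1.6141,  0.    ,  1.476 , -0.119 ]), 'dq': array([-0.0001, -0.0031, -0.002 , -0.001 , -0.0003, -0.0008]), 'effort': array([  0.0006, -39.4903, -37.1363,  -0.    ,   0.004 ,  -0.    ]), 'tool_pos': array([0.6245, 0.0001, 0.2302]), 'tool_rot': array([-2.2204, -2.2204,  0.0017]), 'contact_force': array([-0.0767,  0.155 ,  0.3849]), 'wrist_torque': array([ 0.063 ,  0.0267, -0.034 ]), 'grip_force': 0.0, 'opening': 0.08545099996747454}
```

View pics/scene0.png

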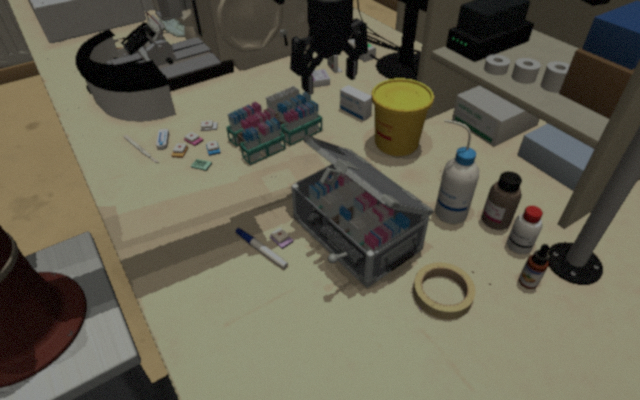

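View pics/side0.png

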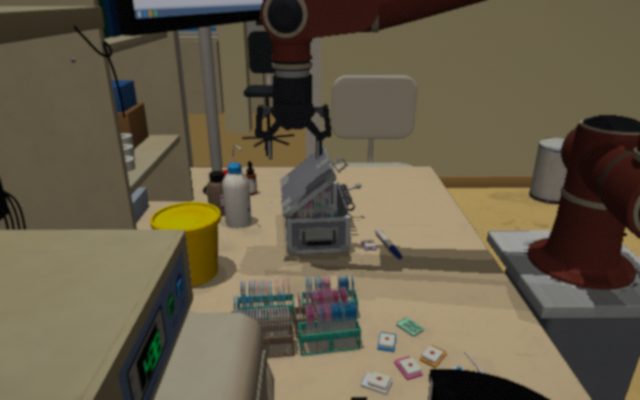

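View pics/wrist0.png

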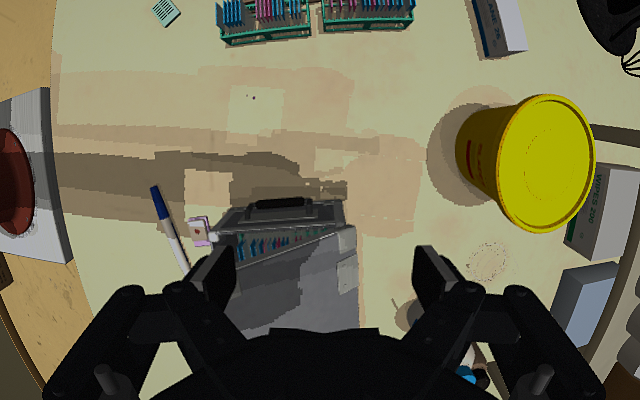

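The scene view shows the case around (365,220) with its lid open, the knob near (340,257), the marker at (262,248), the cassette at (281,238) and the tape roll at (443,288). Next I'll zoom in for precise points.

Run:
```python
import cv2
a=cv2.imread("pics/scene0.png")[125:295,280:440]
cv2.imwrite("pics/c1.png",cv2.convertScaleAbs(cv2.resize(a,None,fx=3.5,fy=3.5,interpolation=cv2.INTER_CUBIC),alpha=1.7))
b=cv2.imread("pics/side0.png")[145:265,270:410]
cv2.imwrite("pics/c2.png",cv2.convertScaleAbs(cv2.resize(b,None,fx=5,fy=5,interpolation=cv2.INTER_CUBIC),alpha=1.7))
```

```text
(no output)
```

View pics/c1.png

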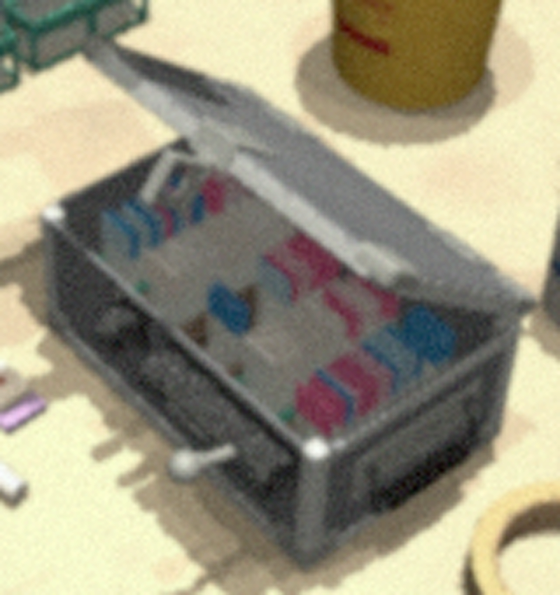

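View pics/c2.png

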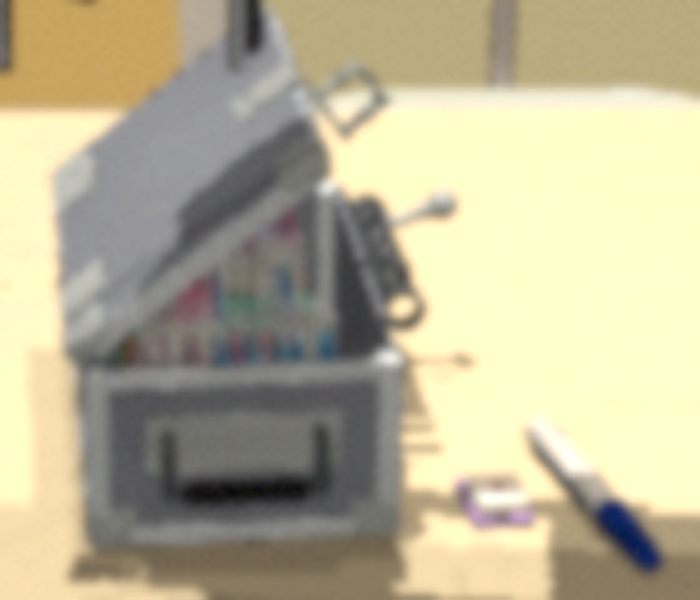

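Create fit.py:
```python
from station import ctrl
import numpy as np
from scipy.optimize import least_squares
np.set_printoptions(precision=4,suppress=True)
P={n:ctrl.camera_params(n) for n in("scene","side")}
def proj(n,w):
    p=P[n];c=np.linalg.inv(p["T"])@np.r_[w,1]
    return np.array([p["fx"]*c[0]/c[2]+p["cx"],p["fy"]*c[1]/c[2]+p["cy"]])
def world(s,l):
    c,k=np.cos(s[2]),np.sin(s[2]);return np.array([s[0]+c*l[0]-k*l[1],s[1]+k*l[0]+c*l[1],l[2]])
def lid(s,y,d=.14,h=.014):
    t=s[3];return (.07-d*np.cos(t)+h*np.sin(t),y,.093+d*np.sin(t)+h*np.cos(t))
S=lambda u,v:("scene",280+u/3.5,125+v/3.5)
D=lambda u,v:("side",270+u/5,145+v/5)
f=lambda l:(lambda s:l)
ob=[(S(55,213),f((-.07,.11,.093))),(S(316,447),f((-.07,-.11,.093))),(S(305,568),f((-.07,-.11,.002))),
(S(184,463),lambda s:(-.12,-.077+s[4],.092)),(S(530,305),lambda s:lid(s,-.11)),(S(92,42),lambda s:lid(s,.11)),
(S(52,325),f((-.07,.11,.002))),(S(494,450),f((.07,-.11,.002))),
(D(390,357),f((-.07,.11,.093))),(D(86,370),f((.07,.11,.093))),(D(392,540),f((-.07,.11,.002))),(D(92,545),f((.07,.11,.002))),
(D(442,206),lambda s:(-.12,-.077+s[4],.092))]
def res(s): return np.concatenate([proj(o[0],world(s,g(s)))-o[1:] for o,g in ob])
if __name__=="__main__":
    r=least_squares(res,[.6,-.05,0,.6,.003],loss="soft_l1");s=r.x
    print(s);print(res(s).reshape(-1,2))
    print("ball",world(s,(-.12,-.077+s[4],.092)),"lidfront",world(s,lid(s,0)),world(s,lid(s,-.11)))
```

```bash
python3 fit.py
```

```text
[ 0.5859 -0.1524  0.0734  0.6314  0.0041]
[[ -3.2196  -1.2714]
 [  0.4149   3.5343]
 [  0.3779   1.9766]
 [ -0.5308   0.194 ]
 [-39.3627  -6.9803]
 [ -0.5945   0.0525]
 [  0.2449   0.1215]
 [  2.1531  -2.6167]
 [  1.2123  -0.7084]
 [ -1.6119  -1.0832]
 [ -0.2971  -1.2108]
 [ -1.7404   0.3183]
 [ -0.0828  -1.0457]]
ball [ 0.4716 -0.2339  0.092 ] lidfront [ 0.5513 -0.1549  0.1869] [ 0.5593 -0.2646  0.1869]
```

```bash
sed -i 's/S(530,305)/S(405,285)/' fit.py
```

Add to fit.py:
```python
    o=ctrl.get_obs(); print("tcp",o["tool_pos"],"press",world(s,(-.02,.03,.2)),"-> d to press",world(s,(-.02,.03,.2))-o["tool_pos"])
    np.save("s.npy",s)
```

```bash
python3 fit.py
```

```text
[ 0.5859 -0.1522  0.0741  0.6333  0.0041]
[[-3.2769 -1.2849]
 [ 0.4179  3.4681]
 [ 0.381   1.9116]
 [-0.5019  0.1691]
 [-3.5584 -1.4897]
 [-0.5851 -0.0991]
 [ 0.1914  0.1079]
 [ 2.1101 -2.7053]
 [ 1.2471 -0.6905]
 [-1.5808 -1.0451]
 [-0.2635 -1.1906]
 [-1.7102  0.361 ]
 [-0.1085 -1.0433]]
ball [ 0.4716 -0.2339  0.092 ] lidfront [ 0.5514 -0.1548  0.1871] [ 0.5596 -0.2645  0.1871]
tcp [0.6245 0.0001 0.2303] press [ 0.5638 -0.1238  0.2   ] -> d to press [-0.0608 -0.1239 -0.0303]
```
Shut fingers: pads swing forward. Currently TCP pose defined for shut. Move at z 0.23 first: lid .187 ok.

Careful with the scale: shifts go in units of 50 mm and turns go in units of 0.2 rad. That gives: -0.124 m is -2.48, -0.08 m is -1.6.

Emit:
jog_arm(deltas=[[[0, -0.8, -0.4, 0, 0, 0, 0], [0, -1.6, -0.8, 0, 0, 0, 0], [0, -2.48, -1.2, 0, 0, 0, 0], [0, -2.48, -1.2, 0.4, 0, 0, 0], [0, -2.48, -1.2, 0.6, 0, 0, 0], [0, -2.48, -1.2, 0.6, 0, 0, 0], [0, -2.48, -1.2, 0.6, 0, 0, 0], [0, -2.48, -1.2, 0.6, 0, 0, 0], [0, -2.48, -1.2, 0.6, 0, 0, 0], [0, -2.48, -1.2, 0.6, 0, 0, 0]]], grip_n=30)

```text
t: 0.98
tool_pos: [0.5658, -0.1232, 0.2023]
tool_rot: [2.219, 2.222, 0.001]
contact_force: [0.3, 0.6, 0.2]
opening: -0.0001
grip_force: 0.0
```

Emit:
jog_arm(deltas=[[[0, 0, 0, 0.2, 0, 0, 0], [0, 0, 0, 0.4, 0, 0, 0], [0, 0, 0, 0.56, 0, 0, 0], [0, 0, 0, 0.72, 0, 0, 0], [0, 0, 0, 0.88, 0, 0, 0], [0, 0, 0, 1.04, 0, 0, 0], [0, 0, 0, 1.2, 0, 0, 0], [0, 0, 0, 1.36, 0, 0, 0], [0, 0, 0, 1.52, 0, 0, 0], [0, 0, 0, 1.68, 0, 0, 0], [0, 0, 0, 1.8, 0, 0, 0], [0, 0, 0, 1.8, 0, 0, 0], [0, 0, 0, 1.8, 0, 0, 0]]])

```text
t: 2.07
tool_pos: [0.5645, -0.1237, 0.11]
tool_rot: [-2.22, -2.22, 0.0]
contact_force: [-0.3, -0.1, 0.2]
opening: 0.0001
grip_force: 0.0
```

Emit:
jog_arm(deltas=[[[0, 0, 0, 0.04, 0, 0, 0], [0, 0, 0, 0.06, 0, 0, 0], [0, 0, 0, 0.06, 0, 0, 0], [0, 0, 0, 0.06, 0, 0, 0]]])

```text
t: 2.4
tool_pos: [0.5651, -0.124, 0.1084]
tool_rot: [2.221, 2.221, 0.0]
contact_force: [-0.5, -0.7, 0.8]
opening: -0.0002
grip_force: 0.0
```

Emit:
jog_arm(deltas=[[[0, 0, 0, 0.02, 0, 0, 0], [0, 0, 0, 0.04, 0, 0, 0], [0, 0, 0, 0.04, 0, 0, 0], [0, 0, 0, 0.04, 0, 0, 0]]])

```text
t: 2.73
tool_pos: [0.5651, -0.124, 0.107]
tool_rot: [2.221, 2.221, 0.0]
contact_force: [-2.7, 0.7, 5.1]
opening: -0.0001
grip_force: 2.5
```

In the tool's units: 0.002 m is 0.04, 0.001 m is 0.02.

Emit:
jog_arm(deltas=[[[0, 0, 0, 0.02, 0, 0, 0], [0, 0, 0, 0.04, 0, 0, 0], [0, 0, 0, 0.04, 0, 0, 0], [0, 0, 0, 0.04, 0, 0, 0]]])

```text
t: 3.07
tool_pos: [0.5652, -0.1241, 0.1069]
tool_rot: [-2.221, -2.222, 0.0]
contact_force: [-7.8, 2.3, 13.8]
opening: 0.0
grip_force: 7.1
```

In the tool's units: -0.14 m is -2.8, -0.105 m is -2.1.

Emit:
jog_arm(deltas=[[[0, 0, 0, -0.4, 0, 0, 0], [0, 0, 0, -1.2, 0, 0, 0], [0, 0, -0.8, -1.4, 0, 0, 0], [0, -0.7, -1.4, -1.4, 0, 0, 0], [0, -1.4, -2, -1.4, 0, 0, 0], [0, -2.1, -2.1, -1.4, 0, 0, 0], [0, -2.8, -2.1, -1.4, 0, 0, 0], [0, -2.8, -2.1, -1.4, 0, 0, 0]]])

```text
t: 3.73
tool_pos: [0.459, -0.2692, 0.1745]
tool_rot: [2.225, 2.213, -0.003]
contact_force: [0.2, 0.6, -0.6]
opening: 0.0001
grip_force: 0.0
```

Run:
```python
from station import ctrl
import cv2,numpy as np
A=[]
for n,(r0,r1,c0,c1) in {"scene":(165,295,280,440),"side":(145,265,270,400)}.items():
    im=ctrl.get_image(n)[:,:,::-1]; cv2.imwrite(f"pics/{n}1.png",im)
    A.append(cv2.resize(im[r0:r1,c0:c1],None,fx=[3,3][n=="side"],fy=3,interpolation=cv2.INTER_CUBIC)[:360])
cv2.imwrite("pics/c3.png",cv2.convertScaleAbs(np.hstack(A)[:, :800+70],alpha=1.7)[:,:800])
```

```text
(no output)
```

View pics/c3.png

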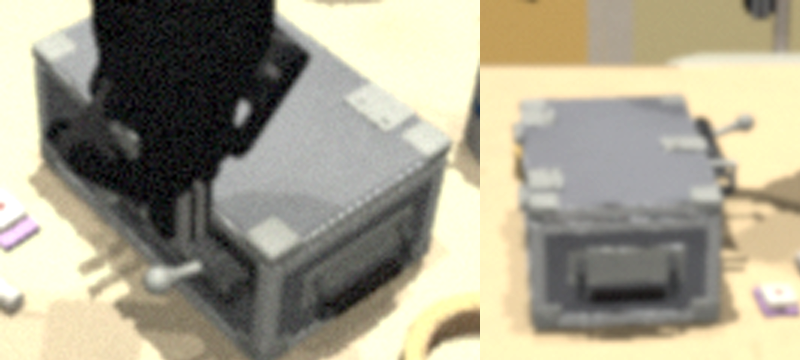

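The lid is shut, and the ball hasn't moved: scene crop (157,278), side crop (265,122). Next I'll lower the tip on the ball's right and push along +y.

Emit:
jog_arm(deltas=[[[0, 0, 0.16, 0.6, 0, 0, 0], [0, 0, 0.16, 1.2, 0, 0, 0], [0, 0, 0.16, 1.76, 0, 0, 0], [0, 0, 0.16, 1.76, 0, 0, 0], [0, 0, 0.16, 1.76, 0, 0, 0]]])

```text
t: 4.25
tool_pos: [0.467, -0.262, 0.0844]
tool_rot: [-2.216, -2.22, 0.001]
contact_force: [-0.8, -0.1, -0.0]
opening: -0.0001
grip_force: 0.0
```

Emit:
jog_arm(deltas=[[[0, 0.1, 0, 0, 0, 0, 0], [0, 0.2, 0, 0, 0, 0, 0], [0, 0.3, -0.02, 0, 0, 0, 0], [0, 0.4, -0.02, 0, 0, 0, 0], [0, 0.5, -0.02, 0, 0, 0, 0], [0, 0.5, -0.02, 0, 0, 0, 0]]])

```text
t: 4.75
tool_pos: [0.4674, -0.2386, 0.0874]
tool_rot: [2.219, 2.221, 0.0]
contact_force: [0.2, -0.9, 0.8]
opening: 0.0001
grip_force: 0.7
```

Emit:
jog_arm(deltas=[[[0, 0.1, 0, 0, 0, 0, 0], [0, 0.2, 0, 0, 0, 0, 0], [0, 0.3, -0.02, 0, 0, 0, 0], [0, 0.4, -0.04, 0, 0, 0, 0], [0, 0.5, -0.04, 0, 0, 0, 0], [0, 0.54, -0.04, 0, 0, 0, 0], [0, 0.54, -0.04, 0, 0, 0, 0]]])

```text
t: 5.33
tool_pos: [0.4648, -0.2112, 0.0861]
tool_rot: [-2.22, -2.221, -0.0]
contact_force: [0.9, -0.2, 1.0]
opening: -0.0001
grip_force: 0.4
```

Emit:
jog_arm(deltas=[[[0, 0.04, 0, 0, 0, 0, 0], [0, 0.08, 0, 0, 0, 0, 0], [0, 0.1, 0, 0, 0, 0, 0], [0, 0.1, 0, 0, 0, 0, 0], [0, 0.1, 0, 0, 0, 0, 0]]])

```text
t: 5.75
tool_pos: [0.4647, -0.2068, 0.086]
tool_rot: [-2.221, -2.221, 0.0]
contact_force: [-0.4, -1.9, -0.3]
opening: -0.0001
grip_force: 0.9
```

In the tool's units: 0.003 m is 0.06, 0.002 m is 0.04.

Emit:
jog_arm(deltas=[[[0, 0.04, 0, 0, 0, 0, 0], [0, 0.06, 0, 0, 0, 0, 0], [0, 0.06, 0, 0, 0, 0, 0], [0, 0.06, 0, 0, 0, 0, 0]]])

```text
t: 6.08
tool_pos: [0.4647, -0.2042, 0.0861]
tool_rot: [-2.221, -2.221, 0.001]
contact_force: [-2.9, -5.1, 0.0]
opening: 0.0001
grip_force: 2.1
```

Emit:
jog_arm(deltas=[[[0, 0.02, 0, 0, 0, 0, 0], [0, 0.04, 0, 0, 0, 0, 0], [0, 0.04, 0, 0, 0, 0, 0], [0, 0.04, 0, 0, 0, 0, 0]]])

```text
t: 6.42
tool_pos: [0.4648, -0.2037, 0.0866]
tool_rot: [2.219, 2.22, -0.005]
contact_force: [-3.4, -7.9, 0.2]
opening: -0.0
grip_force: 4.5
```

Run:
```python
from station import ctrl
import cv2,numpy as np
A=[]
for n,(r0,r1,c0,c1) in {"scene":(165,285,270,400),"side":(145,265,270,400)}.items():
    im=ctrl.get_image(n)[:,:,::-1]
    A.append(cv2.resize(im[r0:r1,c0:c1],None,fx=3,fy=3,interpolation=cv2.INTER_CUBIC))
cv2.imwrite("pics/c4.png",cv2.convertScaleAbs(np.hstack(A),alpha=1.7))
```

```text
(no output)
```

View pics/c4.png

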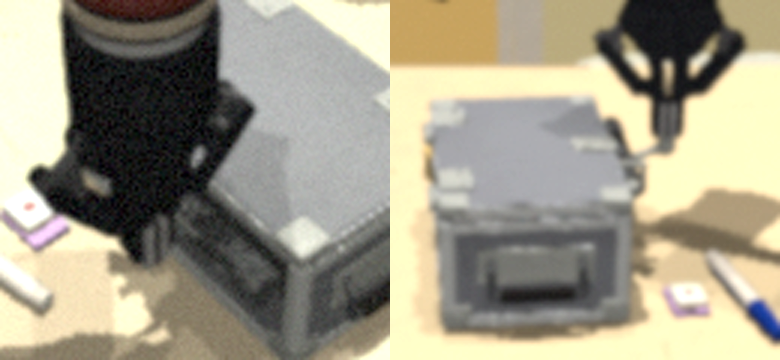

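The bolt is at its stop: 49 mm of travel, with force rising to 8 N. The case hasn't visibly moved, so I'll go over the ball and press down.

Emit:
jog_arm(deltas=[[[0, -0.16, 0, 0, 0, 0, 0], [0, -0.16, 0, -0.7, 0, 0, 0], [0, -0.16, 0, -0.9, 0, 0, 0], [0, 0.32, 0.2, -0.9, 0, 0, 0], [0, 0.32, 0.2, -0.9, 0, 0, 0], [0, 0.32, 0.2, -0.9, 0, 0, 0]]])

```text
t: 7.02
tool_pos: [0.4757, -0.1852, 0.1316]
tool_rot: [2.219, 2.223, 0.002]
contact_force: [0.6, -0.3, 0.4]
opening: 0.0001
grip_force: 0.0
```

Emit:
jog_arm(deltas=[[[0, 0, 0, 0.2, 0, 0, 0], [0, 0, 0, 0.4, 0, 0, 0], [0, 0, 0, 0.54, 0, 0, 0], [0, 0, 0, 0.68, 0, 0, 0], [0, 0, 0, 0.8, 0, 0, 0], [0, 0, 0, 0.8, 0, 0, 0]]])

```text
t: 7.52
tool_pos: [0.474, -0.1858, 0.0893]
tool_rot: [-2.22, -2.219, 0.001]
contact_force: [-0.6, -0.1, -0.4]
opening: 0.0002
grip_force: 0.0
```

In the tool's units: 0.028 m is 0.56, 0.024 m is 0.48.

Emit:
jog_arm(deltas=[[[0, 0, 0, 0.12, 0, 0, 0], [0, 0, 0, 0.24, 0, 0, 0], [0, 0, 0, 0.36, 0, 0, 0], [0, 0, 0, 0.48, 0, 0, 0], [0, 0, 0, 0.56, 0, 0, 0], [0, 0, 0, 0.56, 0, 0, 0]]])

```text
t: 8.02
tool_pos: [0.4741, -0.1856, 0.062]
tool_rot: [-2.22, -2.22, 0.001]
contact_force: [-1.0, -0.5, 0.7]
opening: -0.0
grip_force: 0.3
```

Emit:
jog_arm(deltas=[[[0, 0, 0, 0.04, 0, 0, 0], [0, 0, 0, 0.08, 0, 0, 0], [0, 0, 0, 0.1, 0, 0, 0], [0, 0, 0, 0.1, 0, 0, 0], [0, 0, 0, 0.1, 0, 0, 0]]])

```text
t: 8.43
tool_pos: [0.4749, -0.186, 0.0582]
tool_rot: [-2.221, -2.221, 0.0]
contact_force: [-0.3, 0.3, 0.7]
opening: 0.0004
grip_force: 0.4
```

In the tool's units: 0.003 m is 0.06, 0.002 m is 0.04.

Emit:
jog_arm(deltas=[[[0, 0, 0, 0.04, 0, 0, 0], [0, 0, 0, 0.06, 0, 0, 0], [0, 0, 0, 0.06, 0, 0, 0], [0, 0, 0, 0.06, 0, 0, 0]]])

```text
t: 8.77
tool_pos: [0.4757, -0.1863, 0.0559]
tool_rot: [2.22, 2.22, 0.001]
contact_force: [2.3, -0.9, 3.8]
opening: -0.0001
grip_force: 1.9
```

Emit:
jog_arm(deltas=[[[0, 0, 0, 0.02, 0, 0, 0], [0, 0, 0, 0.04, 0, 0, 0], [0, 0, 0, 0.04, 0, 0, 0], [0, 0, 0, 0.04, 0, 0, 0]]])

```text
t: 9.1
tool_pos: [0.4764, -0.1864, 0.0551]
tool_rot: [2.22, 2.22, 0.002]
contact_force: [-0.5, 1.4, 9.9]
opening: 0.0
grip_force: 5.3
```

In the tool's units: -0.2 m is -4, -0.19 m is -3.8.

Emit:
jog_arm(deltas=[[[0, 0, -0.08, -0.1, 0, 0, 0], [0, 0, -0.2, -0.8, 0, 0, 0], [0, 0, -0.2, -1.6, 0, 0, 0], [0, -0.6, -0.2, -2.4, 0, 0, 0], [0, -0.6, 0.6, -3.2, 0, 0, 0], [0, 0, 1.4, -3.8, 0, 0, 0], [0, 0.6, 2, -4, 0, 0, 0], [0, 1.4, 2.8, -4, 0, 0, 0], [0, 2.2, 3.4, -4, 0, 0, 0], [0, 3, 3.4, -4, 0, 0, 0], [0, 3, 3.4, -4, 0, 0, 0], [0, 3, 3.4, -4, 0, 0, 0]]])

```text
t: 10.1
tool_pos: [0.6458, -0.0304, 0.252]
tool_rot: [-2.213, -2.226, -0.0]
contact_force: [-0.6, -0.1, -0.3]
opening: 0.0002
grip_force: 0.0
```

Run:
```python
from station import ctrl
import cv2,numpy as np
from fit import world,proj
s=np.load("s.npy");A=[]
for n,(r0,r1,c0,c1) in {"scene":(165,295,270,400),"side":(145,275,270,400)}.items():
    im=ctrl.get_image(n)[:,:,::-1]
    A.append(cv2.resize(im[r0:r1,c0:c1],None,fx=3,fy=3,interpolation=cv2.INTER_CUBIC))
    for b,x,z in((.05,-.106,.048),(.05,-.12,.092)): print(n,(proj(n,world(s,(x,-.077+b,z)))-[c0,r0])*3)
cv2.imwrite("pics/c5.png",cv2.convertScaleAbs(np.hstack(A),alpha=1.7))
```

```text
scene [155.7641 264.9214]
scene [134.7906 226.5051]
side [255.2987 190.0037]
side [273.8532 140.802 ]
```

View pics/c5.png

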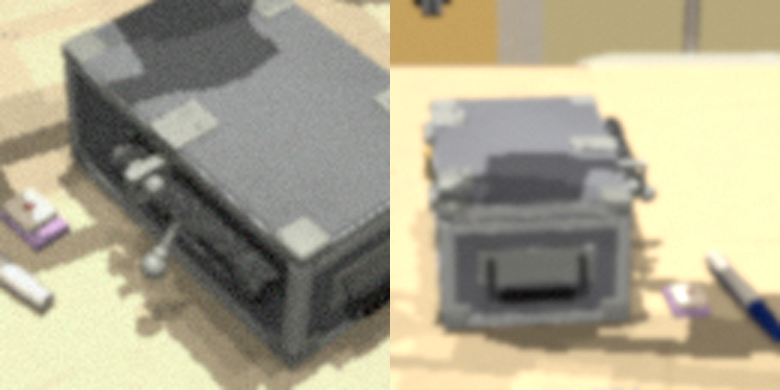

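The lid is shut and the bolt runs through the staple. The ball is down at (153,265) in the scene crop and (257,191) in the side crop, within 3 crop pixels (about 1 image pixel) of where a fully turned knob should be. The marker and cassette are undisturbed.

```bash
python3 -c "
from station import ctrl
print(ctrl.finish_job())"
```

```text
the job is handed in; nothing more can be done
None
```

The job is handed in: the lid is pressed shut, the bolt is fully shot through the staple and the knob is down in its leg; the last pictures show the case, marker and cassette in place, and the arm never worked near the tape roll, which I did not recheck at the end.

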